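# Hold the measuring tweezers at 15 mm for their open zero

## Robot

A 6-joint arm with a two-finger parallel gripper is mounted at the origin on a cart in front of the work surface, level with it; the furniture and walls round the work are solid. World frame = base frame: x ahead of the robot, y to its left, z up, the work surface at z = 0. Lengths are in m, angles in degrees, forces in N, time in s.
With the tool pointing down it reaches from about 0.3 to 0.85 m from the base axis. Payload 5.4 kg.
Tool frame: the origin (TCP) lies at the very end of the fingers, on their centre line; the grasp point (between the pads) lies 19 mm behind it (grip_depth is the z of the grasp point in the tool frame, in m); z points along the fingers, x is the direction in which the jaws open and shut, and the axes are right-handed (so a half turn about z gives the same grasp; the last joint's range is limited). The gripper opens to 85 mm and grips with 20 to 120 N. Pads are 22 mm wide; open, the fingers measure 114 mm over their backs; the gripper's body (76 mm by 85 mm) begins 54 mm behind the grasp point. The pads swing forward as they close: fully open they stand 13 mm farther back than shut.
Start: joints at [-85.09, 9.076, 91.501, -0, 79.423, -12.038], TCP at [0.168, -0.55, 0.231] pointing down, gripper open.
Joint ranges: [-166.64, 166.64], [-54.1, 131.32], [10.49, 154.53], [-73.88, 253.88], [9.74, 151.15], [-171.62, 171.62]. Speed limits (degrees/s): [147.25, 147.25, 180, 180, 180, 180].

## Interface

Orientations are given as [roll, pitch, yaw] about the fixed x, y, z axes, in that order (R = Rz(yaw) Ry(pitch) Rx(roll)).
In Python, from rig import * gives the robot as it stands. The module is installed in compiled form; this text tells all that it offers.
- The arm moves only by the shell command python3 -m handwheel 'ROWS'. ROWS is JSON, a list of rows, each an object with "jaw": the opening, from 0 (shut) to 1 (fully open); "delta_pos": the shift along the world's x, y, z in mm, a list of three; "turn": the turn about the world's z in rad. In form: [{"jaw": jaw, "delta_pos": [dx, dy, dz], "turn": turn}, ...]. A call has 1 to 10 rows; each row shifts and turns the commanded pose from where the row before left it; what a row does not reach is not made up. A row lasts 1/10 s, in which the tool goes at most 50 mm and 8.59 degrees, less where a joint would pass 70% of its speed; a pose out of reach is approached as far as the arm can. A call is refused whole if a number of a shift passes 50 or a number of a turn 0.15, either way. A call with a gripper value outside its range is refused whole. The fingers move at their own pace and stop on an object; the grip force is fixed at half the most. Time passes only in rows, so rows that do not move let the fingers close. It gives the time, the measured TCP pose, the force and the opening at its end, in the units of the state.
- sense(): the state, without advancing time (a new reading comes with each control period).
- capture(name): name is "scene" or "side" or "wrist"; returns the picture (400x640x3 uint8, red, green, blue); there is no depth.
- get_calibration(name): a dict with "camera_matrix" (3x3 intrinsics, pixels), "rvec" (rotation vector, rad) and "tvec" (3), from world to camera coordinates, as OpenCV has them. Camera axes: x right, y down, z forward; pixel columns grow to the right and rows downward; lengths in m; the calibration is good to about 2 mm. A picture is of the moment at which its call begins: read the wrist's pose just before it. get_calibration takes no time and is no camera call; for the wrist camera it gives the pose at the moment of the call.
- hand_in(): hands the job in, once; it reports no verdict.
Trained networks look in the newest picture that a camera, given by its name, has taken for a name from the list of things; names that differ only in an ending like _2 or _b are one class to them, and where a whole thing is asked for, a point or a joint stands for the part that bears it (a point fixed in the world has none). Each returns a list of dicts, best first, with "score" (0 to 1); they miss things now and then, are a little off and sometimes report something else, mostly with a low value. They report only what shows in the picture. A call takes as long as a camera call. They do not tell look-alikes from the thing itself.
- boxes_of(target, camera): "rect" ([left, top, width, height] in pixels, round what is visible of it).
- silhouettes(target, camera): "mask" (400x640 bool, what is visible of it) and "rect" ([left, top, width, height] in pixels, round what is visible of it).
The state is a dict: "t": time; "joint_pos": joint angles; "joint_vel": joint speeds; "joint_efforts": joint torques, N m; "ee_pos": TCP position; "tcp_rot": TCP orientation; "force": force on the tool from outside, world axes, zero at the start; "moment": the same for the moment, N m; "opening": opening from 0.0 (shut) to 1.0 (fully open).
Only numpy, scipy, OpenCV 4.12 (cv2) and the standard library are available. Lean on these libraries where they do the work, as an engineer would, in place of code of your own. Each camera call takes 0.05 s, during which the arm holds its last target.

## Task

Get the component-measuring tweezers ready for their open zero on 15 mm parts: switch them on at their rocker while they sit in the dock, then lift them out by the sprung arms and bring the tips over the middle pair of pads on the ceramic reference board. Squeeze the arms until each tip stands over the middle of its own pad of that pair, tips 15 mm apart and a few millimetres above the board without touching it, and keep that gap steady for three seconds. Finish still holding the tweezers just so; do not put them down or let go, and leave the other things on the bench where they are.

Things in the scene. Friction and masses are not known exactly. Their poses are not given: they have to be found in the camera images.
- tweezers: measuring tweezers, 170 mm long, 0.08 kg: black housing 57x34x20 mm with dark screen and white rocker on top, two sprung steel arms reaching forward. Origin: front end of the housing's underside, on the centre line; +x forward to the tips, +y left, +z up. Start level in the dock, origin 34 mm above the bench. Centre of mass near x = 22 mm. Arms bend 40 degrees down in front of x = 75 mm
- grip_zone (a point): where to squeeze from above, one finger outside each arm: midway between the ribbed black grips (40 mm long, 15 mm tall, centred on tweezers x = 36, z = 10 mm); tweezers' axes. The grips' outer faces here are 36 mm apart when free, 24 mm (and parallel) with the tips 15 mm apart. Squeezing here takes about 7.5 N at that setting, 11 N fully shut. 44 mm above the bench while docked
- tip_left (a point): end of the brass tip of the left (+y) arm, centre of its 2.4 mm thick point, at about tweezers x = 112, z = -21 mm. The tips stand 40 mm apart when free and close 2.1 mm for every 1 mm that the grips are squeezed together at grip_zone
- tip_right (a point): end of the brass tip of the right (-y) arm, mirror image of tip_left
- rocker (a joint): white rocker switch on the housing, 26x13 mm, pivot across the tweezers at x = -42.5 mm: 0 = off (tail end, away from the tips, stands 8 mm above the housing), 0.4 = on (tail end 5 mm lower). It snaps over between the two; pressing its tail end straight down with about 3 N flips it on
- rocker_end (a point): top of the rocker near its tail end, where to press it down; 62 mm above the bench while off and docked
- dock: grey charging dock, 144x60 mm, fixed; origin on the bench under the front end of the tweezers' housing, +x toward the tips. Cradle (floor 34 mm high, walls 10 mm higher at both sides and behind) round the housing with 1.5 mm of play; a fork 38 mm high carries the arms at x = 59 to 65 mm; the tweezers lift straight up. Under the grips only the dock's foot, 8 mm high
- board: reference board, fixed: aluminium frame 110x70x8 mm with a white ceramic tile, top 9 mm above the bench. Origin under its centre on the bench; x along the long side. Three pairs of flat brass pads, each pad 12 (x) by 7 mm (y), side by side in y: centres 9 mm apart at x = +32 mm, 15 mm apart at x = 0 (middle pair, the one to use), 24 mm apart at x = -32 mm
- pad_left (a point): centre of the +y pad of the middle pair, on the tile's top; axes of the board
- pad_right (a point): centre of the -y pad of the middle pair, on the tile's top; axes of the board
- capacitor: grey film capacitor, 18x14x8.5 mm, with two wire leads 15 mm apart, lying on the bench between dock and board; leave it alone
- marker_blue: white marker pen with a blue cap, 135 mm long, lying on the bench; leave it alone
- steel_tee: small steel tee fitting, 29x36x14 mm; leave it alone
- tube_cutter: small red tube cutter, 32x58x20 mm; leave it alone
- syringe_box: flat blue and grey box, 40x165x22 mm; leave it alone
- brass_union: brass union, 22x39x19 mm; leave it alone
- screwdriver_flat: screwdriver with a yellow handle, 171 mm long; leave it alone
- notebook: dark blue notebook, 205x147x14 mm; leave it alone
There are look-alikes about, which are no part of the job. Several things have the shape of the board; the one meant has the colours described above.

How it is judged:
By the outcome, as a careful person would: the job done as asked, in the order asked, and still so for the second after the job is handed in, while the arm keeps its last pose, push and grip.
It also fails if it takes over 53 s, if anything falls off the work surface, if the arm or the gripper's body presses on something with over 40 N, if the wrist force passes 120 N, or if a joint passes its speed limit or range.

## Working session

There is one attempt and no reset: what is moved stays moved. The work goes in short steps, Python scripts to look and compute and a shell command to move; the robot and the scene stay as the last step left them, time stands still between calls to the robot, and variables do not carry over. Pictures are saved under pics/ and viewed, and the job is handed in when it is done.

```bash
mkdir -p pics; cat > h.py <<'E'
from rig import *
import numpy as np, cv2
def snap(n,f):
    im=capture(n); cv2.imwrite('pics/'+f,im[:,:,::-1]); return im
def cal(n):
    c=get_calibration(n); K=np.array(c['camera_matrix'],float); r=np.array(c['rvec'],float).ravel(); t=np.array(c['tvec'],float).ravel()
    return K,r,t
def proj(n,P,c=None):
    K,r,t=c or cal(n); return cv2.projectPoints(np.array(P,float).reshape(-1,1,3),r,t,K,None)[0].reshape(-1,2)
def ray(n,uv,z,c=None):
    K,r,t=c or cal(n); R=cv2.Rodrigues(r)[0]; C=-R.T@t
    uv=np.array(uv,float).reshape(-1,2); d=(R.T@np.linalg.inv(K)@np.c_[uv,np.ones(len(uv))].T).T
    return C+d*((z-C[2])/d[:,2])[:,None]
E
python3 - <<'E'
from h import *
s=sense(); print({k:np.round(v,3) for k,v in s.items()})
for n in ['scene','side','wrist']:
    snap(n,n+'0.png')
    K,r,t=cal(n);print(n,K[0],-cv2.Rodrigues(r)[0].T@t)
E
```

```text
{'t': np.float64(0.0), 'joint_pos': array([-85.09 ,   9.113,  91.574,  -0.   ,  79.425, -12.038]), 'joint_vel': array([ 0.019,  0.043,  0.023,  0.053, -0.071, -0.029]), 'joint_efforts': array([-2.0000e-03, -3.9600e+01, -3.3144e+01, -0.0000e+00,  8.0000e-03,
        0.0000e+00]), 'ee_pos': array([ 0.168, -0.549,  0.23 ]), 'tcp_rot': array([-1.79977e+02,  1.10000e-01, -7.30520e+01]), 'force': array([-0.207,  0.21 ,  0.784]), 'moment': array([0.031, 0.017, 0.022]), 'opening': np.float64(0.997)}
scene [420.17565513   0.         323.19375543] [0.00784207 0.81331134 1.11816511]
side [392.26734368   0.         326.56166389] [ 0.18455117 -0.94353353  0.50409433]
wrist [306.96087897   0.         322.00707261] [ 0.23237833 -0.53026321  0.372691  ]
```

View pics/scene0.png

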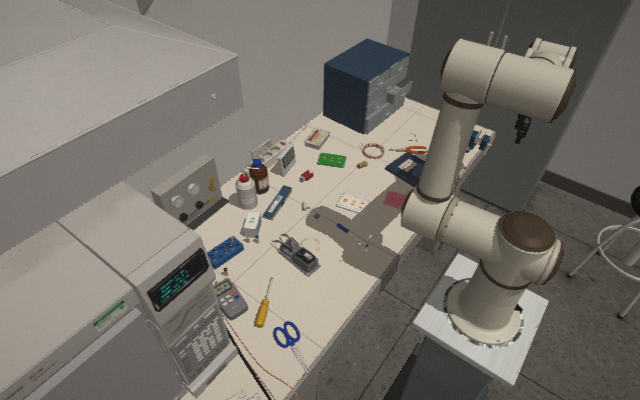

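View pics/side0.png

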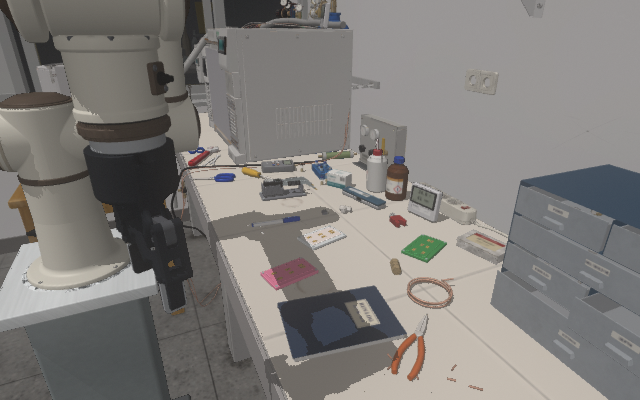

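View pics/wrist0.png

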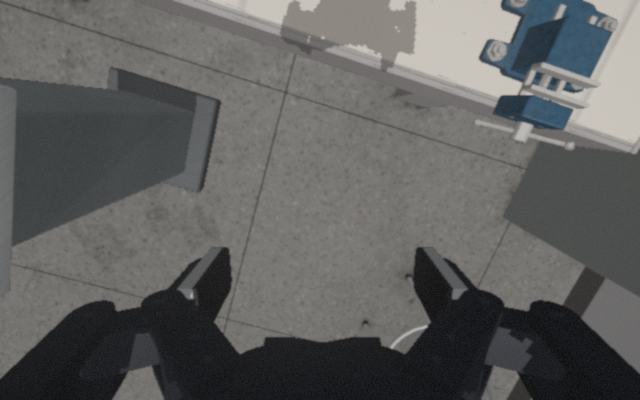

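The white board shows at scene (352,202) and side (322,236). The dock with the tweezers is at scene (298,253) and side (283,187). I'll work out rough positions next.

```bash
python3 - <<'E'
from h import *
a=cv2.imread('pics/scene0.png'); b=cv2.imread('pics/side0.png')
cv2.imwrite('pics/z0.png',np.vstack([cv2.resize(a[170:290,240:400],(800,600))[:300*2]])[:600])
cv2.imwrite('pics/z1.png',cv2.resize(b[160:260,220:380],(800,500)))
print(ray('scene',[(352,202),(298,253)],0.01),ray('side',[(322,236),(283,187)],0.01))
for t in ['tweezers','board','dock','rocker']:
  for n in ['scene','side']:
    print(t,n,[(np.round(d['score'],2),d['rect']) for d in boxes_of(t,n)][:4])
E
```

```text
[[ 0.55480839 -0.12882712  0.01      ]
 [ 0.56405945  0.17429491  0.01      ]] [[ 0.55086005 -0.13200334  0.01      ]
 [ 0.57086504  0.23170485  0.01      ]]
tweezers scene [(np.float64(0.53), [274.5, 234.4, 39.0, 29.4]), (np.float64(0.53), [273.3, 240.3, 23.8, 13.0])]
tweezers side [(np.float64(0.69), [262.3, 175.3, 49.7, 12.5])]
board scene [(np.float64(0.8), [336.9, 194.1, 34.1, 22.6]), (np.float64(0.69), [320.6, 154.6, 27.7, 18.3])]
board side [(np.float64(0.75), [400.8, 233.5, 47.7, 30.4]), (np.float64(0.69), [295.8, 219.8, 50.0, 31.2]), (np.float64(0.69), [260.3, 257.2, 56.6, 32.4]), (np.float64(0.64), [341.1, 206.8, 10.6, 5.6])]
dock scene [(np.float64(0.71), [275.8, 238.6, 45.6, 40.4])]
dock side [(np.float64(0.56), [261.8, 183.1, 43.4, 18.4]), (np.float64(0.27), [390.5, 258.8, 10.3, 16.8])]
rocker scene [(np.float64(0.42), [276.4, 231.4, 34.9, 32.0])]
rocker side [(np.float64(0.16), [283.0, 175.8, 18.0, 7.1])]
```

View pics/z0.png

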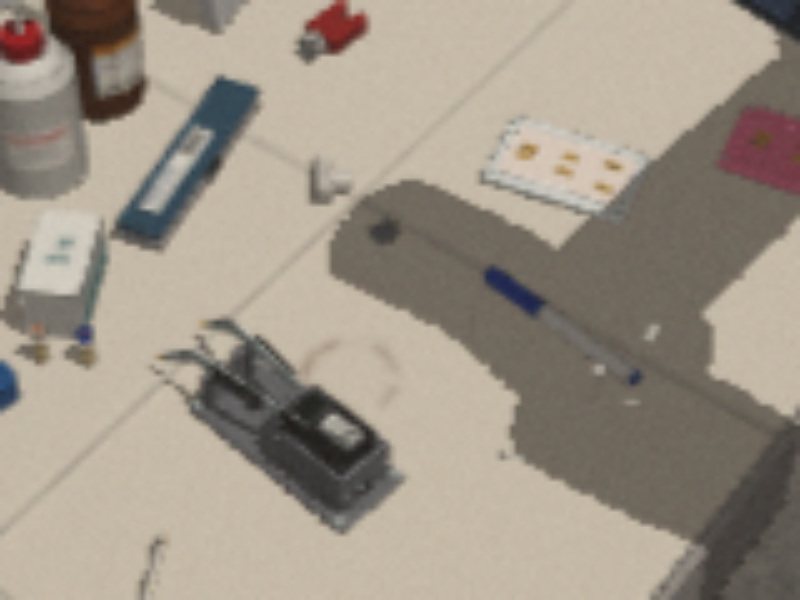

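View pics/z1.png

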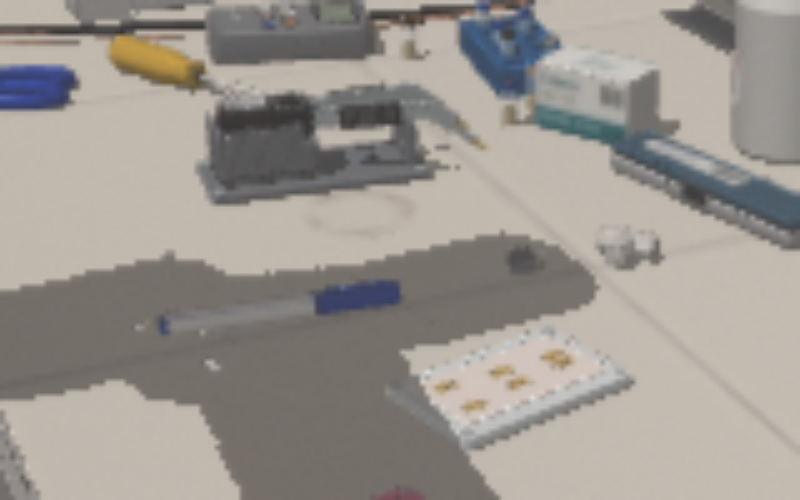

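```bash
python3 -m handwheel '[{"jaw":1,"delta_pos":[40,28,0],"turn":0},{"jaw":1,"delta_pos":[40,28,0],"turn":0},{"jaw":1,"delta_pos":[40,28,0],"turn":0},{"jaw":1,"delta_pos":[40,28,0],"turn":0},{"jaw":1,"delta_pos":[40,28,0],"turn":0},{"jaw":1,"delta_pos":[40,28,0],"turn":0},{"jaw":1,"delta_pos":[30,40,0],"turn":0},{"jaw":1,"delta_pos":[10,45,0],"turn":0},{"jaw":1,"delta_pos":[0,45,0],"turn":0},{"jaw":1,"delta_pos":[0,45,0],"turn":0}]'
python3 - <<'E'
from h import *
s=sense();print(s['t'],s['ee_pos'],s['tcp_rot'],s['joint_pos'])
snap('wrist','w1.png')
print([(np.round(d['score'],2),d['rect']) for d in boxes_of('board','wrist')][:4])
E
```

```text
t: 1.55
ee_pos: [0.4477, -0.2052, 0.2313]
tcp_rot: [-180.0, 0.0, -73.0]
force: [1.4, 0.1, -0.6]
opening: 0.999
1.55 [ 0.44771354 -0.20515466  0.23126387] [-1.79990580e+02  5.60491116e-04 -7.30306495e+01] [-3.87146924e+01 -3.36990148e+00  1.04426980e+02  8.24920273e-03
  7.89380739e+01  3.43143747e+01]
[(np.float64(0.78), [315.3, 155.0, 62.7, 91.0]), (np.float64(0.18), [399.6, 117.1, 192.7, 183.1])]
```

View pics/w1.png

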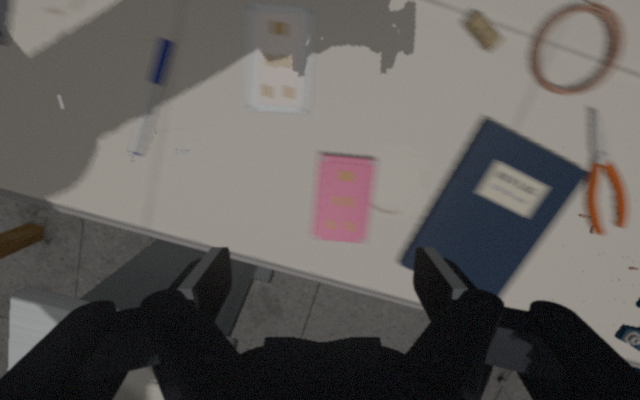

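The white board is at about (280,57) near the top edge, slightly blurred. The pink look-alike is at (345,197). I'll centre on the board.

```bash
python3 -m handwheel '[{"jaw":1,"delta_pos":[30,20,0],"turn":0},{"jaw":1,"delta_pos":[30,20,0],"turn":0},{"jaw":1,"delta_pos":[0,0,0],"turn":0},{"jaw":1,"delta_pos":[0,0,0],"turn":0}]'
python3 - <<'E'
from h import *
s=sense();print(s['t'],s['ee_pos'],s['tcp_rot'],s['joint_vel'])
im=snap('wrist','w2.png')
print([(np.round(d['score'],2),d['rect']) for d in boxes_of('board','wrist')][:4])
E
```

```text
t: 2.05
ee_pos: [0.5078, -0.1673, 0.2311]
tcp_rot: [180.0, -0.0, -73.0]
force: [0.1, 0.7, 0.7]
opening: 0.999
2.05 [ 0.50777525 -0.16729001  0.23114227] [ 1.79963990e+02 -9.00468208e-03 -7.29970820e+01] [-1.44894288 -1.03592093  1.14830833 -0.17081333  0.19583879 -0.148832  ]
[(np.float64(0.87), [466.6, 0.8, 70.3, 34.0]), (np.float64(0.62), [331.0, 207.5, 60.7, 86.6]), (np.float64(0.59), [271.6, 73.9, 66.1, 99.6])]
```

View pics/w2.png

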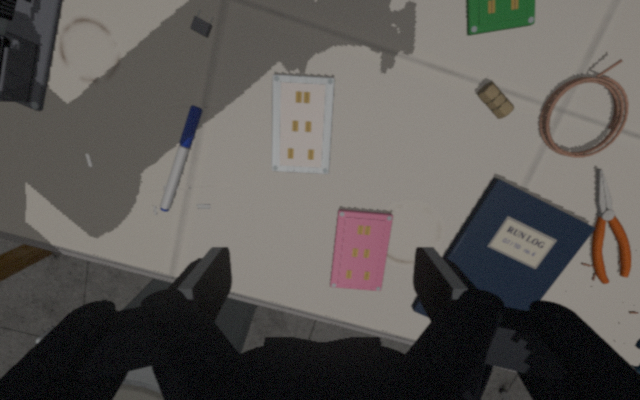

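The board is clear at (303,123), with its pad pairs at y≈97, 126 and 154. The middle pair is near (295,126) and (308,127). Next I'll measure it, then go to the dock.

```bash
cat > pads.py <<'E'
from h import *
def findpads(f,rect,c):
    im=cv2.imread(f); x,y,w,h=rect; hsv=cv2.cvtColor(im[y:y+h,x:x+w],cv2.COLOR_BGR2HSV)
    m=((hsv[...,1]>90)&(hsv[...,0]>8)&(hsv[...,0]<35)).astype(np.uint8)
    n,l,st,ce=cv2.connectedComponentsWithStats(m)
    out=[]
    for i in range(1,n):
        if st[i,4]>=10: out.append((st[i,4],ce[i]+[x,y]))
    return out
E
python3 - <<'E'
from pads import *
c=cal('wrist'); np.save('c2.npy',np.array([*c],dtype=object),allow_pickle=True)
for a,p in findpads('pics/w2.png',(270,70,70,110),c):
    print(a,p.round(1),ray('wrist',p,0.009,c).round(4))
im=cv2.imread('pics/w2.png');cv2.imwrite('pics/w2z.png',cv2.resize(im[65:185,255:355],(500,600)))
E
```

```text
Traceback (most recent call last):
ValueError: could not broadcast input array from shape (3,3) into shape (3,)
```

```bash
python3 -m handwheel '[{"jaw":1,"delta_pos":[0,50,0],"turn":0},{"jaw":1,"delta_pos":[0,50,0],"turn":0},{"jaw":1,"delta_pos":[0,50,0],"turn":0},{"jaw":1,"delta_pos":[0,50,0],"turn":0},{"jaw":1,"delta_pos":[0,50,0],"turn":0},{"jaw":1,"delta_pos":[0,50,0],"turn":0},{"jaw":1,"delta_pos":[-20,50,0],"turn":0},{"jaw":1,"delta_pos":[0,0,0],"turn":0},{"jaw":1,"delta_pos":[0,0,0],"turn":0}]'
python3 - <<'E'
from h import *
s=sense();print(s['t'],s['ee_pos'],s['tcp_rot'],s['joint_pos'])
im=snap('wrist','w3.png')
for t in ['tweezers','rocker','dock','rocker_end','tip_left']: print(t,[(np.round(d['score'],2),d['rect']) for d in boxes_of(t,'wrist')][:3])
E
```

```text
t: 3.05
ee_pos: [0.4888, 0.1791, 0.2314]
tcp_rot: [-180.0, -0.0, -73.0]
force: [-0.4, -0.7, 0.3]
opening: 1.002
3.05 [0.48879473 0.17912081 0.23138402] [-1.79993126e+02 -4.35345750e-02 -7.29879954e+01] [ 6.83477516e+00  9.52105850e-01  1.00161511e+02 -4.24327823e-02
  7.88719276e+01  7.98309524e+01]
tweezers [(np.float64(0.63), [301.2, 6.8, 89.1, 166.2])]
rocker [(np.float64(0.84), [308.0, 143.9, 21.0, 22.4]), (np.float64(0.51), [488.0, 100.2, 23.1, 15.0])]
dock [(np.float64(0.55), [284.1, 45.4, 97.8, 136.9])]
rocker_end [(np.float64(0.87), [309.4, 142.3, 16.8, 28.9]), (np.float64(0.46), [518.7, 37.0, 37.6, 37.9])]
tip_left [(np.float64(0.88), [326.3, 5.3, 34.0, 97.9]), (np.float64(0.17), [532.1, 155.7, 83.5, 84.2])]
```

View pics/w3.png

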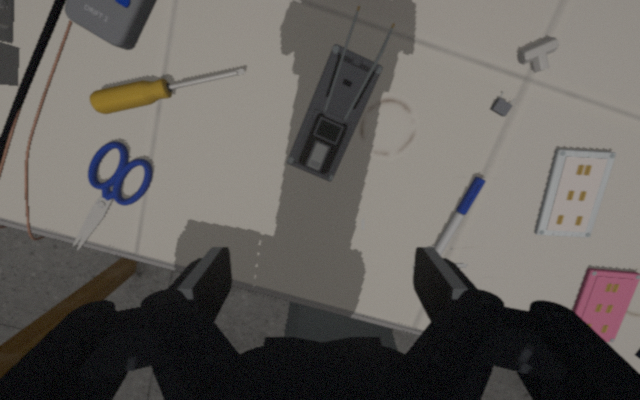

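The tweezers lie in the dock. The rocker is at about (318,153), the tips are at about (358,10) and (391,28), and the housing is at about (322,143). I'll zoom in for the pose fit.

```bash
cat >> h.py <<'E'
import pickle
from scipy.spatial.transform import Rotation as Ro
def wc():
    """camera extrinsic for wrist computed from current sense + stored hand-eye"""
    return cal('wrist')
def tcpT(p,rpy):
    T=np.eye(4);T[:3,:3]=Ro.from_euler('xyz',rpy,degrees=True).as_matrix();T[:3,3]=p;return T
def camT(c):
    T=np.eye(4);T[:3,:3]=cv2.Rodrigues(c[1])[0];T[:3,3]=c[2];return T
E
python3 - <<'E'
from pads import *
s=sense(); c=cal('wrist'); X=camT(c)@tcpT(s['ee_pos'],s['tcp_rot']); pickle.dump((c[0],X),open('he.pkl','wb'))
print(np.linalg.inv(X).round(4))
T2=X@np.linalg.inv(tcpT([0.50777525,-0.16729001,0.23114227],[1.79963990e+02,-9.0e-03,-7.29970820e+01]))
c2=(c[0],cv2.Rodrigues(T2[:3,:3])[0].ravel(),T2[:3,3])
print('w2')
for a,p in findpads('pics/w2.png',(270,70,70,110),c): print(a,p.round(1),ray('wrist',p,0.009,c2).round(4))
print('w3')
for a,p in findpads('pics/w3.png',(540,150,70,90),c): print(a,p.round(1),ray('wrist',p,0.009,c).round(4))
im=cv2.imread('pics/w2.png');cv2.imwrite('pics/w2z.png',cv2.resize(im[65:185,255:355],(500,600)))
im=cv2.imread('pics/w3.png');cv2.imwrite('pics/w3z.png',cv2.resize(im[0:200,260:420],(480*10//10,600),interpolation=cv2.INTER_CUBIC))
im=cv2.imread('pics/w3.png');cv2.imwrite('pics/w3y.png',cv2.resize(im[90:190,270:390],(720,600),interpolation=cv2.INTER_CUBIC))
E
```

```text
[[ 1.000e+00  1.000e-04  5.000e-04  2.000e-04]
 [-2.000e-04  9.630e-01  2.696e-01 -6.770e-02]
 [-4.000e-04 -2.696e-01  9.630e-01 -1.421e-01]
 [ 0.000e+00  0.000e+00  0.000e+00  1.000e+00]]
w2
47 [298.1  96.6] [[ 0.5811 -0.1172  0.009 ]]
44 [306.   97.1] [[ 0.5831 -0.1258  0.009 ]]
41 [294.8 125.3] [[ 0.5496 -0.1221  0.009 ]]
41 [307.9 126.1] [[ 0.5532 -0.1368  0.009 ]]
41 [290.1 153.2] [[ 0.517  -0.1254  0.009 ]]
37 [310.4 154.1] [[ 0.5231 -0.1487  0.009 ]]
w3
38 [579.9 169.5] [[ 0.5809 -0.1186  0.009 ]]
37 [587.2 169.7] [[ 0.5832 -0.1272  0.009 ]]
35 [570.2 194.7] [[ 0.5495 -0.1231  0.009 ]]
33 [582.2 195.5] [[ 0.5528 -0.1377  0.009 ]]
33 [559.6 219.4] [[ 0.5169 -0.1263  0.009 ]]
32 [578.4 220.2] [[ 0.5227 -0.1496  0.009 ]]
```

View pics/w3z.png

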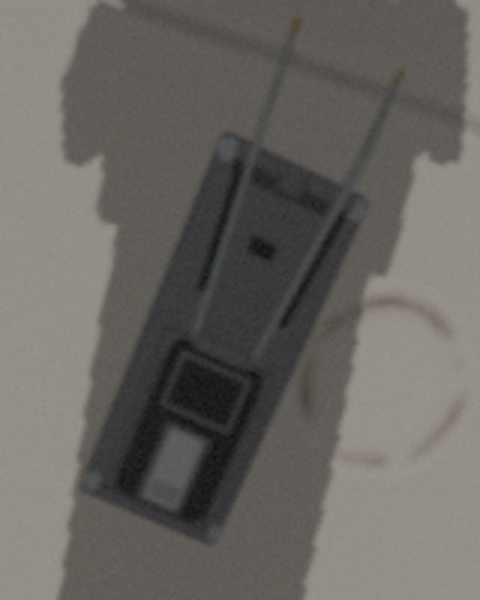

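View pics/w3y.png

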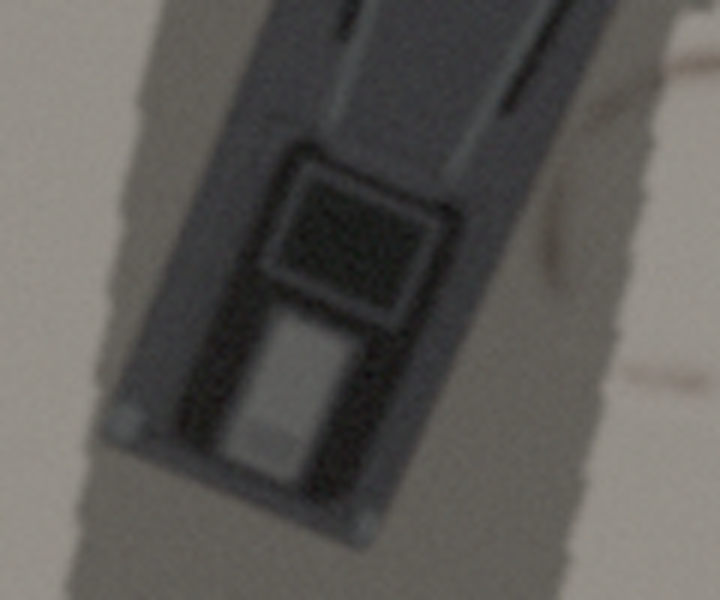

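View pics/w2z.png

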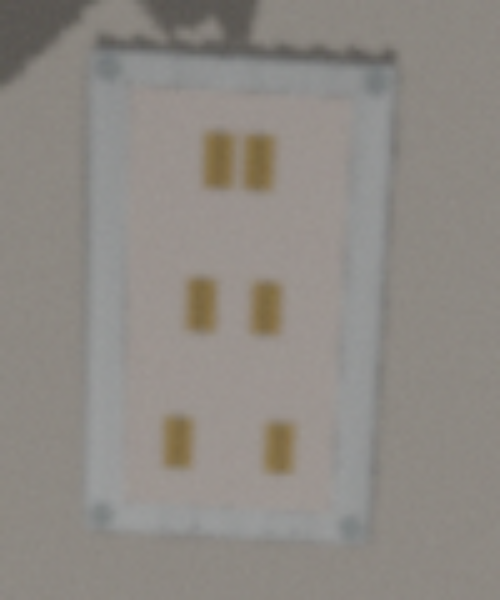

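```bash
cat > fit.py <<'E'
from h import *
from scipy.optimize import least_squares
K,X=pickle.load(open('he.pkl','rb'))
def c_at(p,rpy):
    T=X@np.linalg.inv(tcpT(p,rpy)); return (K,cv2.Rodrigues(T[:3,:3])[0].ravel(),T[:3,3])
def fit(L,UV,c,z0=0.034,x0=(0.54,0.2,-0.05)):
    L=np.array(L)/1000.;UV=np.array(UV,float)
    def W(q): return np.c_[q[0]+np.cos(q[2])*L[:,0]-np.sin(q[2])*L[:,1],q[1]+np.sin(q[2])*L[:,0]+np.cos(q[2])*L[:,1],z0+L[:,2]]
    f=lambda q:(proj('w',W(q),c)-UV).ravel()
    r=least_squares(f,x0,loss='soft_l1'); return r.x,f(r.x).reshape(-1,2)
E
python3 - <<'E'
from fit import *
c=cal('wrist')
L=[(112,20,-21),(112,-20,-21),(0,17,20),(0,-17,20),(-57,17,20),(-57,-17,20)]
UV=[(358.3,7.3),(393,25),(320,114.2),(346.3,124.2),(300.8,160.8),(323.3,172.8)]
q,r=fit(L,UV,c); print(q,np.rad2deg(q[2]),r.round(1))
E
```

```text
[ 0.55282056  0.18593765 -0.13139859] -7.528584827611123 [[ 0.6 -0.4]
 [-0.  -0.4]
 [-3.1 -4.1]
 [ 1.2  0.3]
 [-6.2  1. ]
 [ 0.9  2.2]]
```

```bash
python3 -m handwheel '[{"jaw":0,"delta_pos":[-5,5,-15],"turn":-0.14},{"jaw":0,"delta_pos":[-5,5,-15],"turn":-0.14},{"jaw":0,"delta_pos":[-5,4,-15],"turn":-0.14},{"jaw":0,"delta_pos":[0,0,-15],"turn":-0.01},{"jaw":0,"delta_pos":[0,0,0],"turn":0},{"jaw":0,"delta_pos":[0,0,0],"turn":0}]'
python3 - <<'E'
from fit import *
s=sense();print(s['t'],s['ee_pos'],s['tcp_rot'],s['joint_vel'].round(1))
pickle.dump((s['ee_pos'],s['tcp_rot']),open('s4.pkl','wb'))
im=snap('wrist','w4.png')
c=c_at(s['ee_pos'],s['tcp_rot']);print(proj('w',[s['ee_pos']],c))
E
```

```text
t: 3.95
ee_pos: [0.4743, 0.1929, 0.1715]
tcp_rot: [180.0, -0.0, -97.7]
force: [-0.0, -0.4, -0.2]
opening: -0.001
3.95 [0.47430132 0.19289338 0.17153869] [ 1.79993351e+02 -5.96518939e-03 -9.77109496e+01] [ 0.1 -0.8 -1.3 -0.1 -0.1  0.1]
[[321.42768043 251.50015593]]
```

View pics/w4.png

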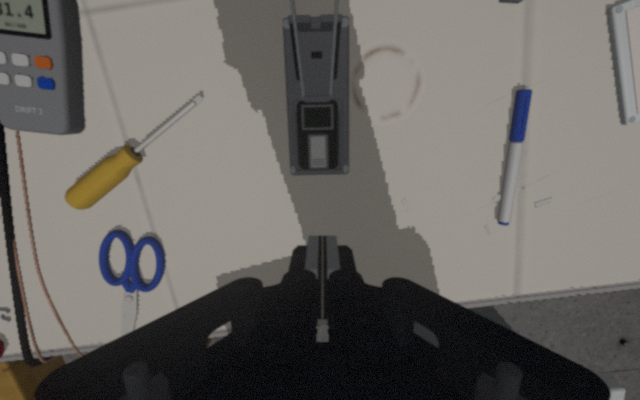

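The jaws are shut at (322,240). The dock is aligned vertically in the image at (317,95), with the rocker at (318,150).

```bash
python3 - <<'E'
import cv2
im=cv2.imread('pics/w4.png');cv2.imwrite('pics/w4z.png',cv2.convertScaleAbs(cv2.resize(im[80:180,270:365],(570,600),interpolation=cv2.INTER_CUBIC),alpha=1.8))
cv2.imwrite('pics/w4y.png',cv2.convertScaleAbs(cv2.resize(im[0:100,270:365],(570,600),interpolation=cv2.INTER_CUBIC),alpha=1.8))
E
```

```text
(no output)
```

View pics/w4z.png

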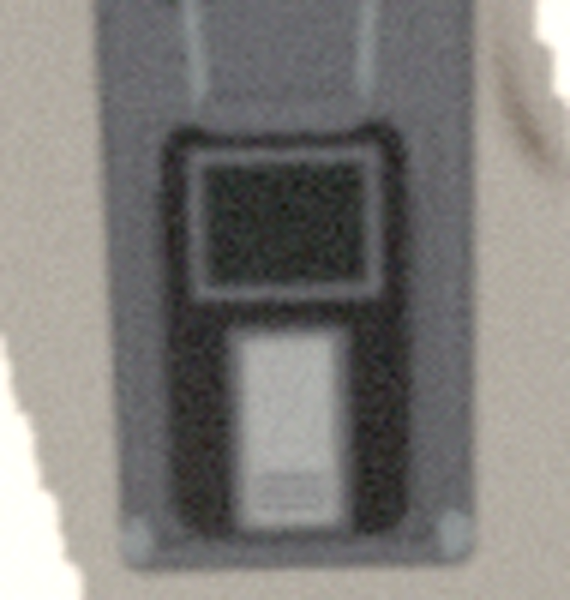

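View pics/w4y.png

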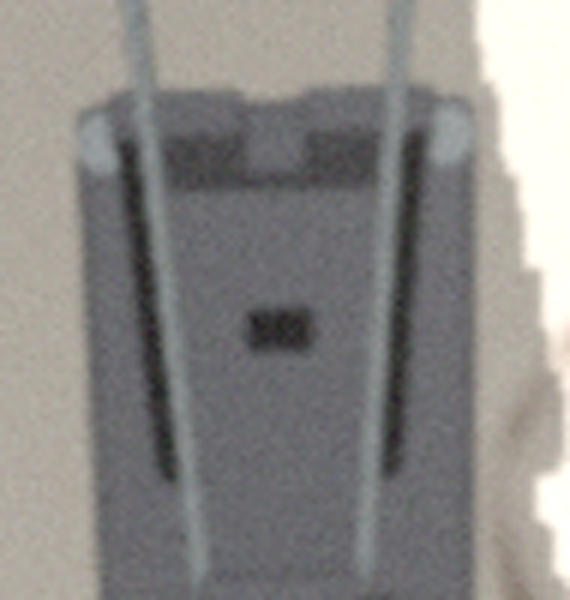

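```bash
python3 - <<'E'
from fit import *
p,r=pickle.load(open('s4.pkl','rb')); c=c_at(p,r)
L=[(0,17,20),(0,-17,20),(-57,17,20),(-57,-17,20),(-55.5,0,28),(112,20,-21),(112,-20,-21)]
UV=[(297.2,101.7),(338,101.7),(299.2,169.2),(338,169.2),(318.9,168.0)]
q,e=fit(L[:5],UV,c); print(q,np.rad2deg(q[2]),e.round(1))
# joint with w3 tips
c3=c_at([0.48879473,0.17912081,0.23138402],[-1.79993126e+02,-4.35345750e-02,-7.29879954e+01])
UV3=np.array([(358.3,7.3),(393,25)])
def W(q,L):
    L=np.array(L)/1000; return np.c_[q[0]+np.cos(q[2])*L[:,0]-np.sin(q[2])*L[:,1],q[1]+np.sin(q[2])*L[:,0]+np.cos(q[2])*L[:,1],.034+L[:,2]]
f=lambda q:np.r_[(proj('w',W(q,L[:5]),c)-UV).ravel(),(proj('w',W(q,L[5:]),c3)-UV3).ravel()]
q=least_squares(f,q).x; print(q,np.rad2deg(q[2]),f(q).reshape(-1,2).round(1))
print('rocker_end',W(q,[(-53,0,28),(-58,0,28)]),'grip',W(q,[(36,0,10)]))
E
```

```text
[ 0.55132582  0.18565107 -0.12220727] -7.001960809730844 [[-0.6 -1.4]
 [ 0.8 -2. ]
 [-0.3  0.9]
 [ 0.6  0.4]
 [-0.3  1.8]]
[ 0.55133387  0.18590351 -0.11678281] -6.6911623889687855 [[-0.9 -1.3]
 [ 0.4 -2. ]
 [-0.2  1. ]
 [ 0.7  0.3]
 [-0.2  1.8]
 [ 0.3  0.5]
 [-0.2  0.1]]
rocker_end [[0.49869487 0.19207894 0.062     ]
 [0.49372893 0.19266153 0.062     ]] grip [[0.58708866 0.18170888 0.044     ]]
```

```bash
python3 -m handwheel '[{"jaw":0,"delta_pos":[20,0,-30],"turn":0.017},{"jaw":0,"delta_pos":[0,0,-40],"turn":0},{"jaw":0,"delta_pos":[0,0,-33],"turn":0},{"jaw":0,"delta_pos":[0,0,0],"turn":0},{"jaw":0,"delta_pos":[0,0,0],"turn":0}]'
python3 - <<'E'
from fit import *
s=sense();print(s['t'],s['ee_pos'],s['tcp_rot'],s['force'])
im=snap('wrist','w5.png'); cv2.imwrite('pics/w5z.png',cv2.convertScaleAbs(cv2.resize(im[130:290,240:400,::-1],(600,600)),alpha=1.6))
E
```

```text
t: 4.5
ee_pos: [0.4948, 0.1933, 0.0695]
tcp_rot: [-179.9, 0.0, -96.7]
force: [0.0, 0.6, 0.7]
opening: 0.002
4.5 [0.4948242  0.19333871 0.06950322] [-1.79945276e+02  1.27037997e-02 -9.67206087e+01] [0.03003699 0.5592988  0.67790752]
```

View pics/w5z.png

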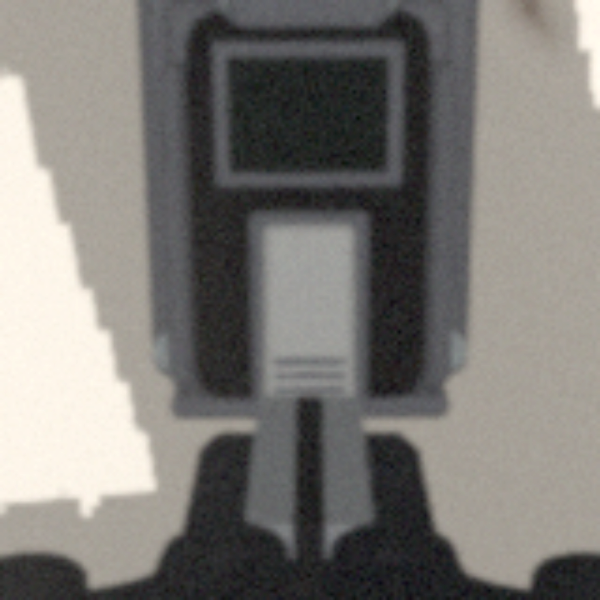

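The fingertips are right over the rocker's tail end, and it is centred. Pressing down in small steps.

```bash
python3 -m handwheel '[{"jaw":0,"delta_pos":[1,-0.5,-3],"turn":0},{"jaw":0,"delta_pos":[0,0,-3],"turn":0},{"jaw":0,"delta_pos":[0,0,-2],"turn":0},{"jaw":0,"delta_pos":[0,0,0],"turn":0}]'; python3 -m handwheel '[{"jaw":0,"delta_pos":[0,0,-2],"turn":0},{"jaw":0,"delta_pos":[0,0,0],"turn":0}]'; python3 -m handwheel '[{"jaw":0,"delta_pos":[0,0,-1.5],"turn":0},{"jaw":0,"delta_pos":[0,0,0],"turn":0}]'
```

```text
t: 4.95
ee_pos: [0.4953, 0.193, 0.0606]
tcp_rot: [-180.0, 0.0, -96.7]
force: [0.3, -0.3, 0.7]
opening: -0.003
t: 5.15
ee_pos: [0.4948, 0.1928, 0.058]
tcp_rot: [180.0, -0.0, -96.7]
force: [0.9, -0.9, 0.7]
opening: -0.004
t: 5.35
ee_pos: [0.4949, 0.1929, 0.0576]
tcp_rot: [180.0, -0.0, -96.7]
force: [-3.8, -1.4, 7.9]
opening: 0.002
```

```bash
python3 -m handwheel '[{"jaw":0,"delta_pos":[0,0,10],"turn":0},{"jaw":0,"delta_pos":[-10,0,40],"turn":0},{"jaw":0.5,"delta_pos":[-11,0,40],"turn":0},{"jaw":0.8,"delta_pos":[0,0,24],"turn":0},{"jaw":0.8,"delta_pos":[0,0,0],"turn":0},{"jaw":0.8,"delta_pos":[0,0,0],"turn":0}]'
python3 - <<'E'
from fit import *
s=sense();print(s['t'],s['ee_pos'],s['tcp_rot'],s['force'])
im=snap('wrist','w6.png'); cv2.imwrite('pics/w6z.png',cv2.convertScaleAbs(cv2.resize(im[60:180,250:390,::-1],(700,600),interpolation=cv2.INTER_CUBIC),alpha=1.8))
E
```

```text
t: 5.95
ee_pos: [0.4742, 0.193, 0.1712]
tcp_rot: [-179.9, 0.0, -96.7]
force: [0.1, -0.1, -0.1]
opening: 0.68
5.95 [0.47424503 0.19295102 0.17117384] [-1.79934205e+02  1.73428032e-02 -9.67138691e+01] [ 0.05420623 -0.07586088 -0.13603508]
```

View pics/w6z.png

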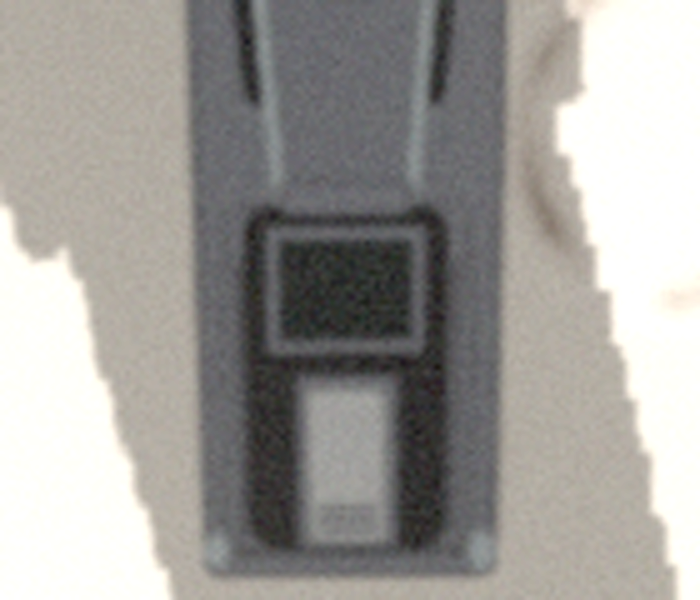

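The taper has reversed: the head end of the rocker now looks wider (19.6 px against 18.4 px), whereas before the tail was wider. Together with the firm stop at 57.6 mm, this says the rocker is on. Moving to the grips.

```bash
python3 -m handwheel '[{"jaw":0.7,"delta_pos":[38,-4,0],"turn":0},{"jaw":0.7,"delta_pos":[38,-4,0],"turn":0},{"jaw":0.7,"delta_pos":[37,-3.5,0],"turn":0},{"jaw":0.7,"delta_pos":[0,0,-40],"turn":0},{"jaw":0.7,"delta_pos":[0,0,-30],"turn":0},{"jaw":0.7,"delta_pos":[0,0,0],"turn":0},{"jaw":0.7,"delta_pos":[0,0,0],"turn":0}]'
python3 - <<'E'
from fit import *
s=sense();print(s['t'],s['ee_pos'],s['tcp_rot'],s['force'])
im=snap('wrist','w7.png'); cv2.imwrite('pics/w7b.png',cv2.convertScaleAbs(im[:,:,::-1],alpha=1.6))
im=snap('scene','sc7.png')
c=c_at(s['ee_pos'],s['tcp_rot'])
q=(0.5513,0.1859,np.deg2rad(-6.7))
def W(q,L):
    L=np.array(L)/1000; return np.c_[q[0]+np.cos(q[2])*L[:,0]-np.sin(q[2])*L[:,1],q[1]+np.sin(q[2])*L[:,0]+np.cos(q[2])*L[:,1],.034+L[:,2]]
print(proj('w',W(q,[(112,20,-21),(112,-20,-21),(36,0,17),(56,19,17),(56,-19,17)]),c).round(1))
E
```

```text
t: 6.7
ee_pos: [0.5859, 0.1813, 0.0995]
tcp_rot: [179.8, -0.0, -96.7]
force: [-0.0, -0.2, 0.5]
opening: 0.7
6.7 [0.58591795 0.18125797 0.09947841] [ 1.79812477e+02 -4.28471271e-02 -9.67164369e+01] [-0.02163557 -0.16729898  0.52124312]
[[292.4  98.2]
 [348.9  98.2]
 [320.6 217.6]
 [290.8 188. ]
 [350.3 187.9]]
```

View pics/w7b.png

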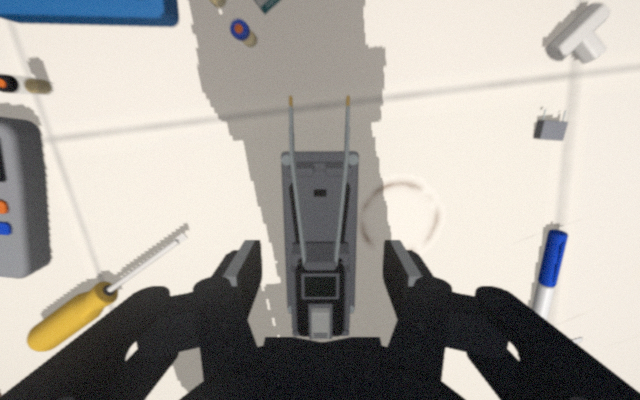

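The tips are at (291,98) and (348,98), within about 1 px of the prediction. Descending and squeezing gently to about 26 mm.

```bash
python3 -m handwheel '[{"jaw":0.7,"delta_pos":[1,0,-35],"turn":0},{"jaw":0.7,"delta_pos":[0,0,-30],"turn":0},{"jaw":0.6,"delta_pos":[0,0,-10],"turn":0},{"jaw":0.5,"delta_pos":[0,0,0],"turn":0},{"jaw":0.5,"delta_pos":[0,0,0],"turn":0},{"jaw":0.5,"delta_pos":[0,0,0],"turn":0}]'; python3 -m handwheel '[{"jaw":0.42,"delta_pos":[0,0,0],"turn":0},{"jaw":0.36,"delta_pos":[0,0,0],"turn":0},{"jaw":0.31,"delta_pos":[0,0,0],"turn":0},{"jaw":0.31,"delta_pos":[0,0,0],"turn":0},{"jaw":0.31,"delta_pos":[0,0,0],"turn":0}]'
python3 - <<'E'
from fit import *
s=sense();print(s['t'],s['ee_pos'],s['tcp_rot'],s['force'],s['opening'])
im=snap('wrist','w8.png'); cv2.imwrite('pics/w8b.png',cv2.convertScaleAbs(im[:,:,::-1],alpha=1.6))
E
```

```text
t: 7.4
ee_pos: [0.5899, 0.1816, 0.0283]
tcp_rot: [-179.8, 0.1, -96.7]
force: [-0.4, 0.0, -0.2]
opening: 0.503
t: 7.9
ee_pos: [0.59, 0.1816, 0.0283]
tcp_rot: [-179.8, 0.1, -96.7]
force: [-0.6, -0.7, 7.7]
opening: 0.309
7.9 [0.58997803 0.18163782 0.02827207] [-1.79760235e+02  5.29936711e-02 -9.67105605e+01] [-0.61847013 -0.72842477  7.72391994] 0.30906702768540645
```

View pics/w8b.png

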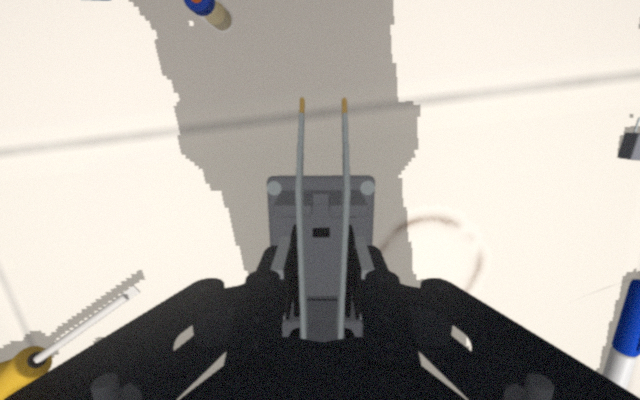

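The grip holds with the tips closing evenly at (302,104) and (345,104). The 7.7 N pushing up on the tool is the pads' forward swing. Lifting straight up.

```bash
python3 -m handwheel '[{"jaw":0.31,"delta_pos":[0,0,4],"turn":0},{"jaw":0.31,"delta_pos":[0,0,8],"turn":0},{"jaw":0.31,"delta_pos":[0,0,12],"turn":0},{"jaw":0.31,"delta_pos":[0,0,15],"turn":0},{"jaw":0.31,"delta_pos":[0,0,15],"turn":0},{"jaw":0.31,"delta_pos":[0,0,16],"turn":0},{"jaw":0.31,"delta_pos":[0,0,10],"turn":0},{"jaw":0.31,"delta_pos":[0,0,0],"turn":0},{"jaw":0.31,"delta_pos":[0,0,0],"turn":0}]'
python3 - <<'E'
from fit import *
s=sense();print(s['t'],s['ee_pos'],s['tcp_rot'],s['force'],s['opening'])
im=snap('wrist','w9.png'); cv2.imwrite('pics/w9b.png',cv2.convertScaleAbs(im[:,:,::-1],alpha=1.6))
im=snap('side','sd9.png'); cv2.imwrite('pics/sd9z.png',cv2.convertScaleAbs(cv2.resize(im[110:220,220:380,::-1],(800,550),interpolation=cv2.INTER_CUBIC),alpha=1.3))
E
```

```text
t: 8.85
ee_pos: [0.5879, 0.1814, 0.1058]
tcp_rot: [180.0, -0.0, -96.7]
force: [-0.3, -0.9, -0.9]
opening: 0.314
8.85 [0.58791926 0.1813752  0.10580882] [ 1.79998904e+02 -1.55888847e-03 -9.67146514e+01] [-0.33653256 -0.94405617 -0.89358977] 0.31380899787840777
```

View pics/w9b.png

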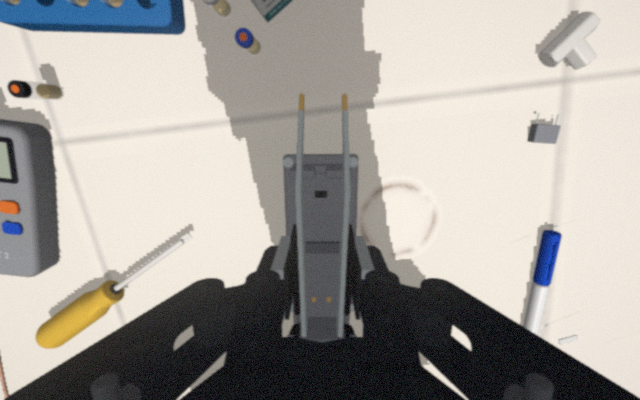

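View pics/sd9z.png

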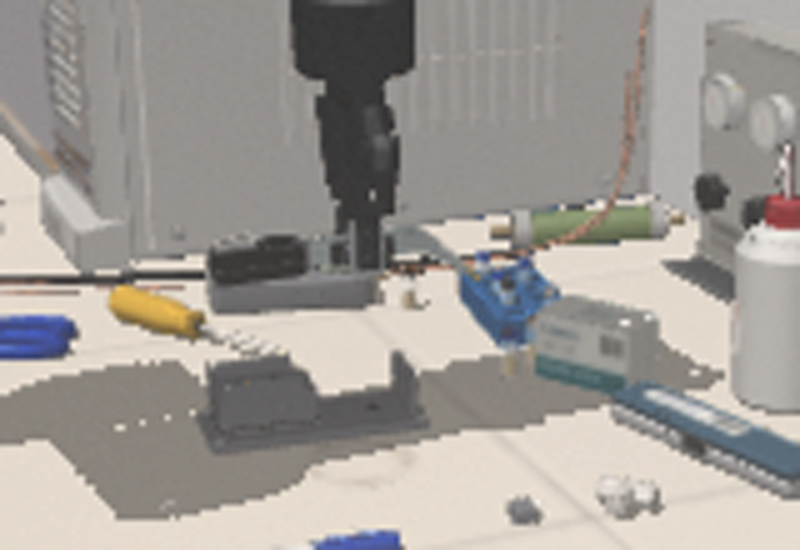

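The tweezers are out of the dock and level, and the dock is empty. Comparing tip pixels before and after the lift gives the pose in the hand.

```bash
cat > tips.py <<'E'
from fit import *
def tips(f,box=(280,80,90,50),show=None):
    im=cv2.imread(f); x,y,w,h=box; g=im[y:y+h,x:x+w]
    hsv=cv2.cvtColor(g,cv2.COLOR_BGR2HSV)
    m=((hsv[...,1]>110)&(hsv[...,0]>8)&(hsv[...,0]<35)).astype(np.uint8)
    n,l,st,ce=cv2.connectedComponentsWithStats(m)
    if show: cv2.imwrite(show,cv2.convertScaleAbs(cv2.resize(g,(w*8,h*8),interpolation=cv2.INTER_CUBIC),alpha=1.6))
    return [(st[i].tolist(),(ce[i]+[x,y]).round(2).tolist(), (st[i,:4]+[x,y,0,0]).tolist()) for i in range(1,n) if st[i,4]>=6]
E
python3 - <<'E'
from tips import *
for f in ['w7','w8','w9']: print(f,tips('pics/%s.png'%f,show='pics/%st.png'%f))
E
python3 -c "
import cv2,numpy as np
a=cv2.imread('pics/w8t.png')[:290];b=cv2.imread('pics/w9t.png')[:290];cv2.imwrite('pics/t89.png',np.vstack([a,b]))"
```

```text
w7 [([10, 17, 2, 7, 10], [290.3, 100.2], [290, 97, 2, 7]), ([67, 18, 2, 6, 11], [347.45, 100.36], [347, 98, 2, 6])]
w8 [([20, 19, 4, 13, 36], [301.75, 105.19], [300, 99, 4, 13]), ([63, 19, 3, 13, 38], [343.97, 105.16], [343, 99, 3, 13])]
w9 [([20, 15, 4, 14, 43], [301.12, 101.49], [300, 95, 4, 14]), ([63, 15, 4, 14, 41], [344.0, 101.59], [343, 95, 4, 14])]
```

View pics/t89.png

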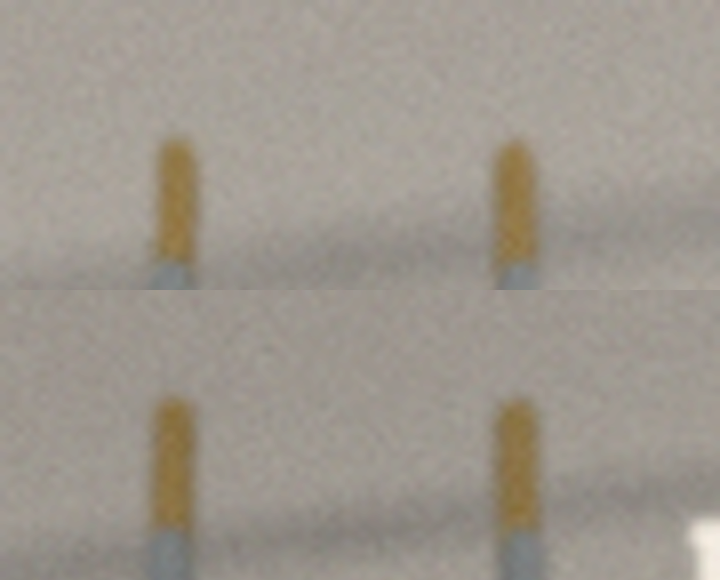

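```bash
python3 - <<'E'
from tips import *
def W(q,L):
    L=np.array(L)/1000; return np.c_[q[0]+np.cos(q[2])*L[:,0]-np.sin(q[2])*L[:,1],q[1]+np.sin(q[2])*L[:,0]+np.cos(q[2])*L[:,1],.034+L[:,2]]
q=(0.5513,0.1859,np.deg2rad(-6.7))
c8=c_at([0.58997803,0.18163782,0.02827207],[-179.760235,0.05299,-96.7105605])
P=W(q,[(112,10,-21),(112,-10,-21)])
print('w8 pred',proj('w',P,c8))
print('w8 tip from px z=13',ray('w',[(301.8,99),(344.2,99)],.013,c8))
s=sense(); c9=c_at(s['ee_pos'],s['tcp_rot'])
for dz in (-.004,0,.004):
  z=s['ee_pos'][2]-.0153+dz
  p=ray('w',[(301.4,95),(344.4,95)],z,c9); m=p.mean(0)-s['ee_pos']
  f=np.array([np.cos(q[2]),np.sin(q[2]),0]);l=np.array([-f[1],f[0],0])
  print(dz,'gap',np.linalg.norm(p[0]-p[1]),'fwd',m@f,'left',m@l, p.mean(0))
for cam in ['scene','side']:
  im=snap(cam,cam+'10.png')
  print(cam,proj(cam,[p.mean(0)]))
E
```

```text
w8 pred [[301.59118876 101.09630394]
 [342.40191018 101.09569074]]
w8 tip from px z=13 [[0.66465958 0.18253181 0.013     ]
 [0.66223913 0.16193061 0.013     ]]
-0.004 gap 0.02144136539138504 fwd 0.07600782753592279 left -0.0007604940466126611 [0.66263878 0.17170322 0.08544857]
0 gap 0.020909673906496628 fwd 0.07580808516555756 left -0.0007459953003117245 [0.66244209 0.17174092 0.08944857]
0.004 gap 0.020377982421608244 fwd 0.07560834279519234 left -0.0007314965540107622 [0.66224541 0.17177862 0.09344857]
scene [[274.39480941 221.92971094]]
side [[314.71485099 165.10971377]]
```

```bash
python3 -m handwheel '[{"jaw":0.31,"delta_pos":[-6,-16,0],"turn":0.02},{"jaw":0.31,"delta_pos":[-11,-33,0],"turn":0.036},{"jaw":0.31,"delta_pos":[-11,-33,0],"turn":0.036},{"jaw":0.31,"delta_pos":[-11,-33,0],"turn":0.036},{"jaw":0.31,"delta_pos":[-11,-33,0],"turn":0.036},{"jaw":0.31,"delta_pos":[-11,-33,0],"turn":0.036},{"jaw":0.31,"delta_pos":[-11,-33,0],"turn":0.036},{"jaw":0.31,"delta_pos":[-11,-33,0],"turn":0.036},{"jaw":0.31,"delta_pos":[-11,-33,0],"turn":0.036},{"jaw":0.31,"delta_pos":[-11,-33,0],"turn":0.036}]'; python3 -m handwheel '[{"jaw":0.31,"delta_pos":[-5,-16,-5],"turn":0.019},{"jaw":0.3,"delta_pos":[0,0,-15],"turn":0},{"jaw":0.29,"delta_pos":[0,0,-15],"turn":0},{"jaw":0.284,"delta_pos":[0,0,-10],"turn":0},{"jaw":0.284,"delta_pos":[0,0,0],"turn":0},{"jaw":0.284,"delta_pos":[0,0,0],"turn":0}]'
python3 - <<'E'
from tips import *
s=sense();print(s['t'],s['ee_pos'],s['tcp_rot'],s['force'],s['opening'])
im=snap('wrist','w10.png'); cv2.imwrite('pics/w10b.png',cv2.convertScaleAbs(im[:,:,::-1],alpha=1.4))
print(tips('pics/w10.png',(250,60,150,100),show=None))
im=snap('side','sd10.png'); cv2.imwrite('pics/sd10z.png',cv2.convertScaleAbs(cv2.resize(im[190:270,270:370,::-1],(750,600),interpolation=cv2.INTER_CUBIC),alpha=1.2))
im=snap('scene','sc10.png'); cv2.imwrite('pics/sc10z.png',cv2.convertScaleAbs(cv2.resize(im[160:240,310:410,::-1],(750,600),interpolation=cv2.INTER_CUBIC),alpha=1.2))
E
```

```text
t: 10.05
ee_pos: [0.4821, -0.1327, 0.1054]
tcp_rot: [180.0, 0.0, -76.9]
force: [-0.3, 0.2, -0.6]
opening: 0.309
t: 10.65
ee_pos: [0.4781, -0.1475, 0.0608]
tcp_rot: [180.0, 0.0, -75.9]
force: [1.0, -0.1, -0.4]
opening: 0.289
10.65 [ 0.47809861 -0.14747246  0.06084388] [ 1.79988517e+02  9.29693085e-03 -7.58992210e+01] [ 1.02908814 -0.0593173  -0.43797001] 0.28866897908325034
[([54, 30, 11, 20, 175], [309.01, 99.25], [304, 90, 11, 20]), ([80, 30, 12, 20, 193], [335.11, 99.44], [330, 90, 12, 20]), ([87, 85, 2, 15, 19], [337.21, 152.32], [337, 145, 2, 15])]
```

View pics/w10b.png

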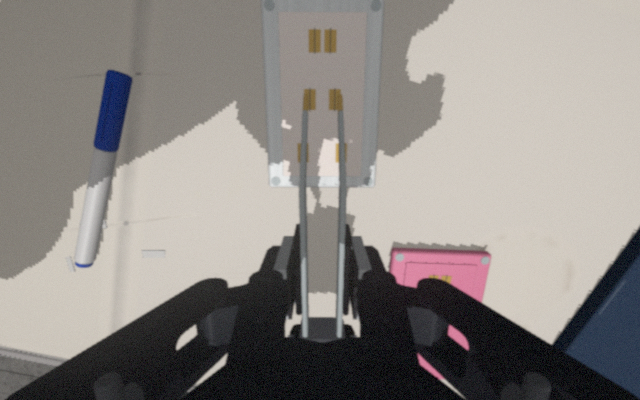

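View pics/sd10z.png

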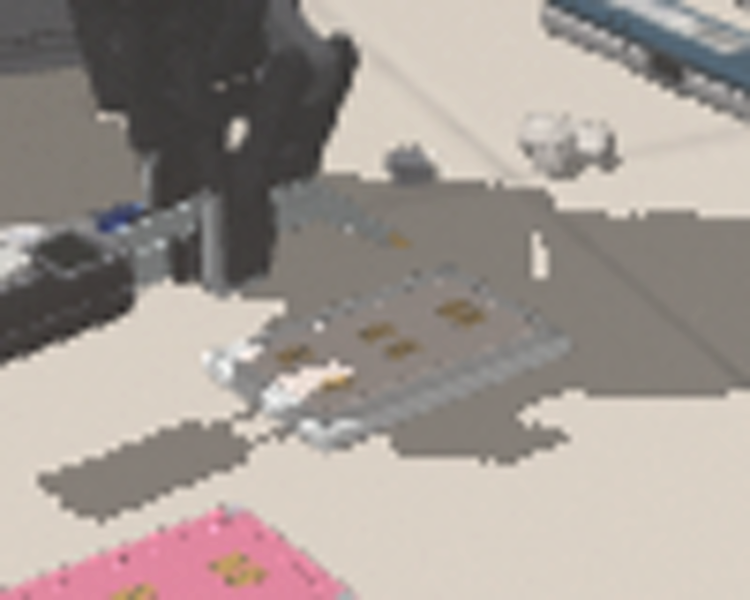

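View pics/sc10z.png

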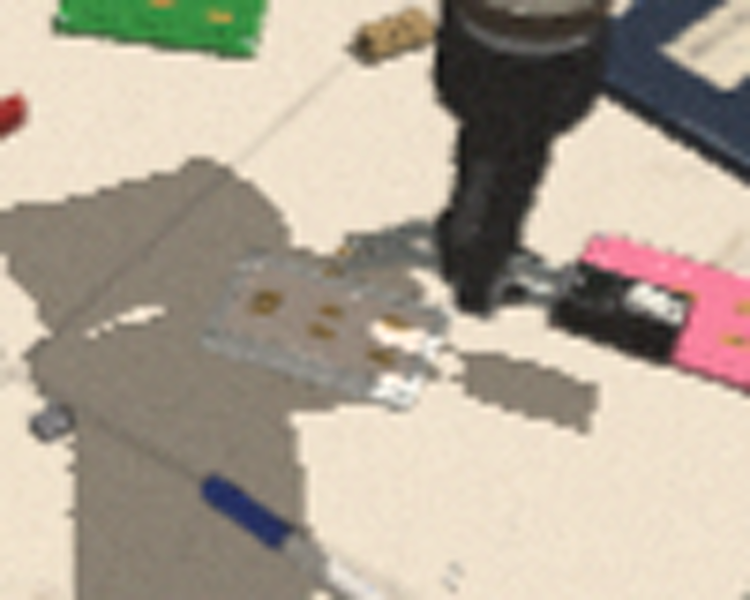

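```bash
python3 - <<'E'
from tips import *
s=sense(); f=np.array([np.cos(np.deg2rad(14.1)),np.sin(np.deg2rad(14.1)),0]); l=np.array([-f[1],f[0],0])
m=s['ee_pos']+.0758*f-.00075*l
pl=np.array([.5495,-.1226,.009]);pr=np.array([.5530,-.1372,.009])
print('tip mid',m)
for cam in ['side','scene']:
  print(cam,'pads',proj(cam,[pl,pr]).round(1))
  for z in (.036,.041,.0455,.05): 
    m[2]=z; print(z,proj(cam,[m+.008*l,m-.008*l]).round(1).tolist())
E
```

```text
tip mid [ 0.55240377 -0.13007696  0.06162301]
side pads [[320.  234.8]
 [323.6 237.1]]
0.036 [[320.3, 225.5], [324.2, 227.8]]
0.041 [[320.3, 223.8], [324.2, 226.0]]
0.0455 [[320.3, 222.2], [324.2, 224.5]]
0.05 [[320.3, 220.7], [324.2, 222.9]]
scene pads [[352.2 203.8]
 [353.7 201.1]]
0.036 [[352.5, 198.5], [354.0, 195.7]]
0.041 [[352.6, 197.6], [354.1, 194.7]]
0.0455 [[352.6, 196.7], [354.1, 193.9]]
0.05 [[352.7, 195.8], [354.2, 193.0]]
```

```bash
python3 -m handwheel '[{"jaw":0.282,"delta_pos":[-1,0,-10],"turn":0},{"jaw":0.282,"delta_pos":[0,0,-10],"turn":0},{"jaw":0.282,"delta_pos":[0,0,0],"turn":0},{"jaw":0.282,"delta_pos":[0,0,0],"turn":0},{"jaw":0.282,"delta_pos":[0,0,0],"turn":0}]'
cat > look.py <<'E'
import sys
from tips import *
n=sys.argv[1]
s=sense();print(s['t'],s['ee_pos'],s['tcp_rot'],s['force'],s['opening'])
im=snap('wrist','w%s.png'%n); cv2.imwrite('pics/w%sz.png'%n,cv2.convertScaleAbs(cv2.resize(im[50:150,270:375,::-1],(630,600),interpolation=cv2.INTER_CUBIC),alpha=1.8))
a=snap('side','sd%s.png'%n)[:,:,::-1]; b=snap('scene','sc%s.png'%n)[:,:,::-1]
A=cv2.resize(a[205:255,295:350],(440,400),interpolation=cv2.INTER_CUBIC);B=cv2.resize(b[180:220,330:375],(360*400//320*1,400),interpolation=cv2.INTER_CUBIC)
cv2.imwrite('pics/x%s.png'%n,cv2.convertScaleAbs(np.hstack([A,B])[:,:800],alpha=1.4))
E
python3 look.py 11
```

```text
t: 11.3
ee_pos: [0.4772, -0.1477, 0.0409]
tcp_rot: [-180.0, -0.0, -75.9]
force: [-0.1, -0.6, -1.0]
opening: 0.285
11.3 [ 0.47715863 -0.14767289  0.04089043] [-1.79992953e+02 -8.19226023e-03 -7.59158582e+01] [-0.1118547  -0.57460468 -0.96148053] 0.284870100169801
```

View pics/w11z.png

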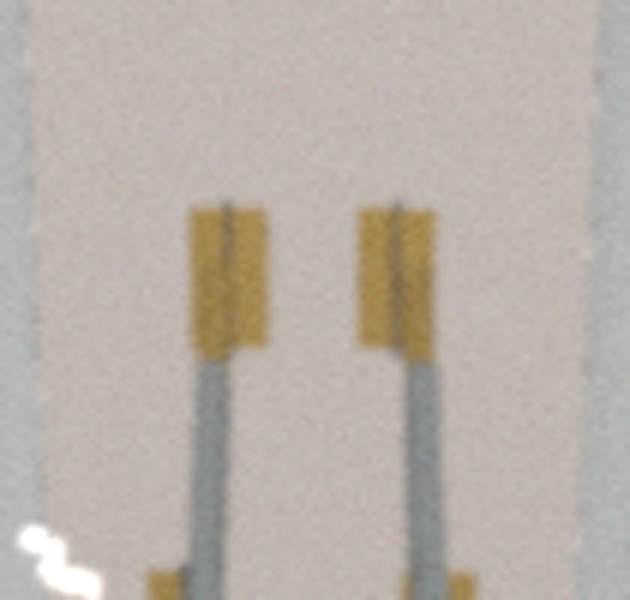

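View pics/x11.png

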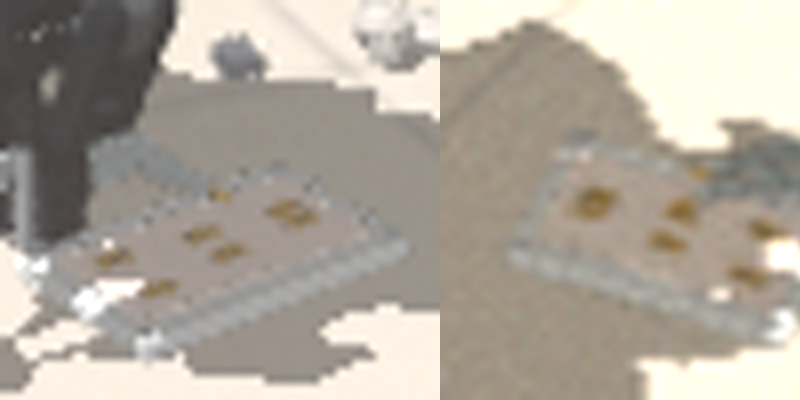

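The pads carry dark centre lines, visible at zoom x=228 and x=397. The brass tips blend in with the pads, so I'll shift 16 mm forward over bare ceramic to measure the tips cleanly.

```bash
python3 -m handwheel '[{"jaw":0.28,"delta_pos":[8,2,-3],"turn":0},{"jaw":0.28,"delta_pos":[7.5,2,-3],"turn":0},{"jaw":0.28,"delta_pos":[0,0,0],"turn":0},{"jaw":0.28,"delta_pos":[0,0,0],"turn":0},{"jaw":0.28,"delta_pos":[0,0,0],"turn":0}]'
python3 look.py 12;  python3 -c "
from tips import *
print(tips('pics/w12.png',(290,60,70,80)))"
```

```text
t: 11.95
ee_pos: [0.4924, -0.1435, 0.0347]
tcp_rot: [180.0, 0.0, -75.9]
force: [0.0, -0.2, -0.7]
opening: 0.28
11.95 [ 0.49243422 -0.14349721  0.03468948] [ 1.79984092e+02  1.25203095e-02 -7.59062046e+01] [ 0.00597609 -0.18706735 -0.68484487] 0.2795816501412554
[([18, 0, 12, 14, 147], [313.61, 66.46], [308, 60, 12, 14]), ([36, 0, 12, 14, 145], [331.46, 66.51], [326, 60, 12, 14]), ([15, 35, 3, 14, 36], [305.89, 101.81], [305, 95, 3, 14]), ([48, 36, 3, 14, 40], [338.95, 102.8], [338, 96, 3, 14]), ([19, 56, 5, 22, 85], [311.47, 126.66], [309, 116, 5, 22]), ([41, 57, 5, 21, 94], [333.15, 126.68], [331, 117, 5, 21])]
```

View pics/w12z.png

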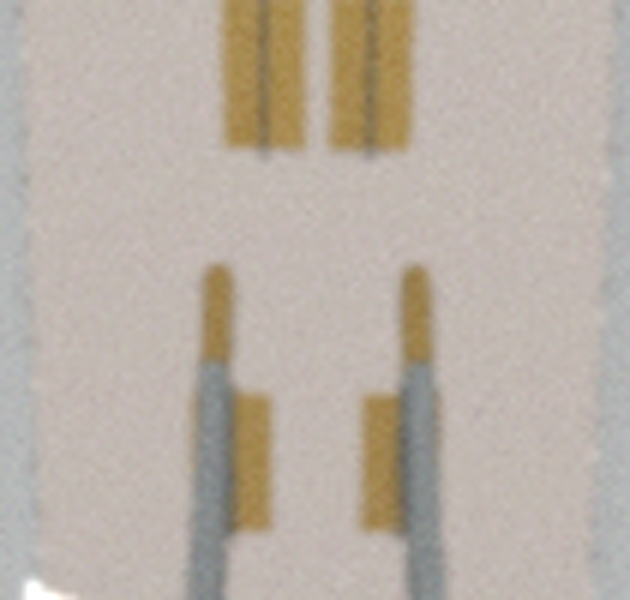

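View pics/x12.png

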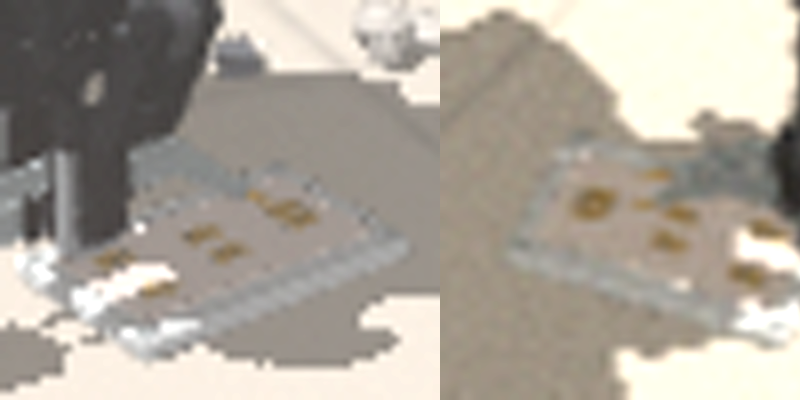

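```bash
python3 - <<'E'
from tips import *
s=sense(); c=c_at(s['ee_pos'],s['tcp_rot'])
print('pads check',ray('w',[(311.47-0,0)],.009,c)[:0])
f=np.array([np.cos(np.deg2rad(14.1)),np.sin(np.deg2rad(14.1)),0]); l=np.array([-f[1],f[0],0])
for z in (.015,.0175,.0195,.022,.025):
  p=ray('w',[(306.2,94.6),(339.3,94.6)],z,c); m=p.mean(0)
  print('z',z,'gap',(np.linalg.norm(p[0]-p[1])*1e3).round(2),'mid',m.round(4),'fwd',((m-s['ee_pos'])@f).round(4),'left',((m-s['ee_pos'])@l).round(5))
  b=p-f*.0035+np.array([0,0,.003])
  for cam in ['side','scene']: print('   ',cam,proj(cam,b).round(1).tolist())
# 9mm pads lines & mid-pads at z=9
q=ray('w',[(270+264/6-.4,60),(270+371/6-.4,60)],.009,c); print('9mm pair',np.linalg.norm(q[0]-q[1])*1e3,q)
for cam,f0 in (('side','sd12'),('scene','sc12')):
  im=cv2.imread('pics/%s.png'%f0); x,y=((310,218),(335,185))[cam=='scene']
  cv2.imwrite('pics/%sq.png'%f0,cv2.resize(im[y:y+30,x:x+40],(800,600),interpolation=cv2.INTER_CUBIC))
E
```

```text
pads check []
z 0.015 gap 16.57 mid [ 0.5666 -0.1257  0.015 ] fwd 0.0763 left -0.00069
    side [[323.5, 230.2], [327.5, 232.6]]
    scene [[349.1, 201.3], [350.7, 198.4]]
z 0.0175 gap 16.31 mid [ 0.5664 -0.1258  0.0175] fwd 0.0761 left -0.00068
    side [[323.5, 229.4], [327.4, 231.7]]
    scene [[349.2, 200.8], [350.8, 197.9]]
z 0.0195 gap 16.11 mid [ 0.5663 -0.1258  0.0195] fwd 0.076 left -0.00068
    side [[323.5, 228.8], [327.3, 231.1]]
    scene [[349.3, 200.4], [350.8, 197.6]]
z 0.022 gap 15.85 mid [ 0.5662 -0.1258  0.022 ] fwd 0.0759 left -0.00067
    side [[323.4, 227.9], [327.3, 230.2]]
    scene [[349.4, 199.9], [350.9, 197.1]]
z 0.025 gap 15.55 mid [ 0.5661 -0.1258  0.025 ] fwd 0.0757 left -0.00066
    side [[323.4, 227.0], [327.2, 229.2]]
    scene [[349.5, 199.3], [350.9, 196.6]]
9mm pair 8.998781154754278 [[ 0.58182828 -0.11714331  0.009     ]
 [ 0.58401935 -0.12587126  0.009     ]]
```

View pics/sd12q.png

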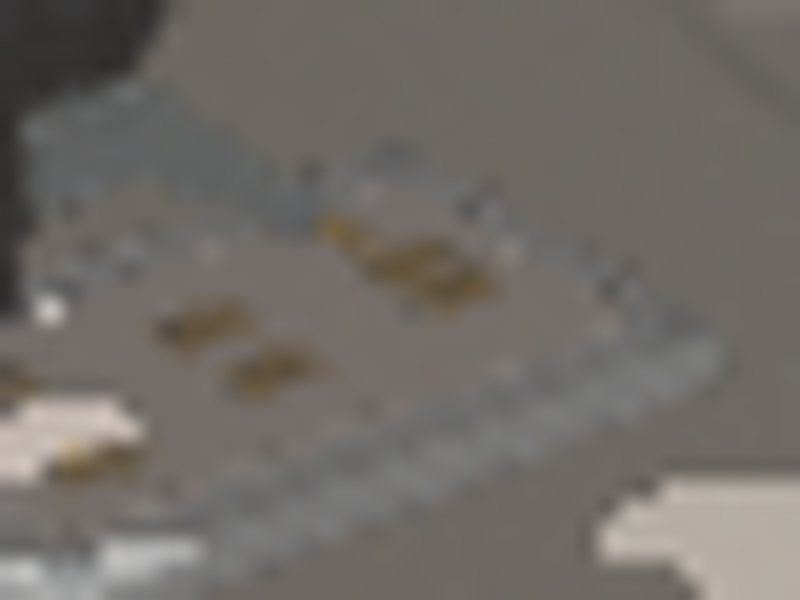

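View pics/sc12q.png

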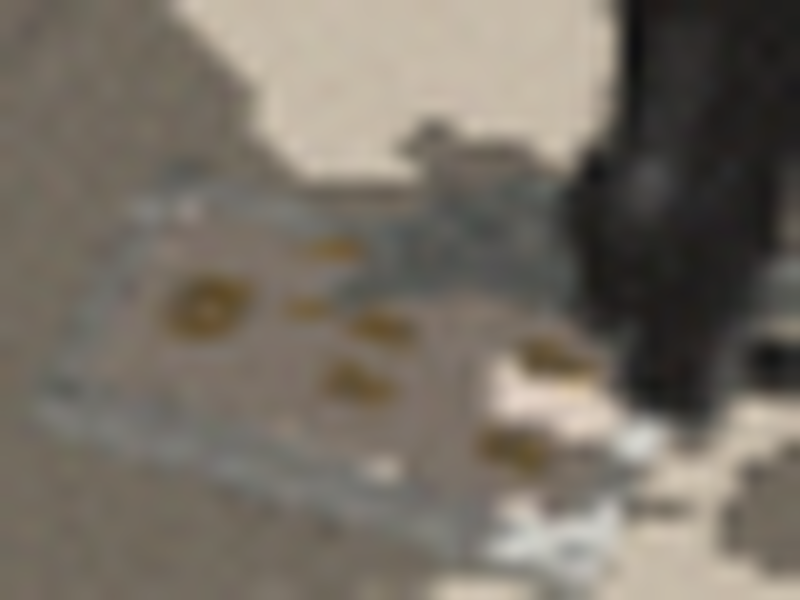

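```bash
python3 - <<'E'
from tips import *
c=c_at([0.47715863,-0.14767289,0.04089043],[-179.992953,-.00819,-75.9158582])
q=ray('w',[(270+228.5/6-.4,50+277.5/6-.4),(270+397/6-.4,50+277.5/6-.4)],.009,c);m=q.mean(0)
d=q[0]-q[1]; yaw=np.rad2deg(np.arctan2(-d[0],d[1])); print(q,m,np.linalg.norm(d),'board yaw',yaw)
# gripper-fixed tips with z=TCP-12.7
s=sense(); y=np.deg2rad(14.1); f=np.array([np.cos(y),np.sin(y),0]); l=np.array([-f[1],f[0],0])
t=m-.0759*f+.00067*l; print('TCP target',t,'delta mm',(t-s['ee_pos'])[:2]*1e3)
E
```

```text
[[ 0.54933509 -0.12191952  0.009     ]
 [ 0.55301785 -0.13658477  0.009     ]] [ 0.55117647 -0.12925215  0.009     ] 0.015120588293584624 board yaw 14.09668717767187
TCP target [ 0.47739996 -0.14709271  0.009     ] delta mm [-15.03708677  -3.45578729]
```

```bash
python3 -m handwheel '[{"jaw":0.275,"delta_pos":[0,0,0],"turn":0},{"jaw":0.275,"delta_pos":[0,0,0],"turn":0},{"jaw":0.275,"delta_pos":[0,0,0],"turn":0},{"jaw":0.275,"delta_pos":[0,0,0],"turn":0}]'
python3 - <<'E'
from tips import *
s=sense();snap('wrist','w13.png');print(s['opening'],s['ee_pos'])
print([t[1:] for t in tips('pics/w13.png',(300,85,45,28),show='pics/w13t.png')])
E
python3 -m handwheel '[{"jaw":0.275,"delta_pos":[-8,-2,0],"turn":0},{"jaw":0.275,"delta_pos":[-7,-1.5,0],"turn":0},{"jaw":0.275,"delta_pos":[0,0,-3],"turn":0},{"jaw":0.275,"delta_pos":[0,0,-2],"turn":0},{"jaw":0.275,"delta_pos":[0,0,0],"turn":0},{"jaw":0.275,"delta_pos":[0,0,0],"turn":0}]'
python3 look.py 14
```

```text
t: 12.5
ee_pos: [0.4925, -0.1436, 0.0348]
tcp_rot: [-180.0, 0.0, -75.9]
force: [0.5, 0.1, -1.7]
opening: 0.276
0.2759716985357332 [ 0.49251084 -0.14360198  0.03481723]
[([306.82, 101.5], [306, 95, 3, 14]), ([338.0, 101.79], [337, 95, 3, 14])]
t: 13.15
ee_pos: [0.4776, -0.1471, 0.0297]
tcp_rot: [180.0, 0.0, -75.9]
force: [0.4, 0.1, -0.5]
opening: 0.278
13.15 [ 0.47756855 -0.14706299  0.02968783] [ 1.79997127e+02  9.32990095e-03 -7.59167206e+01] [ 0.42803916  0.09857734 -0.51838694] 0.27846275298614614
```

View pics/w13t.png

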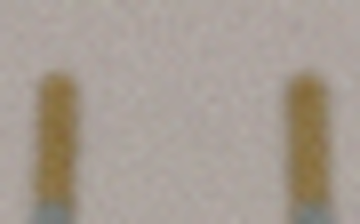

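View pics/w14z.png

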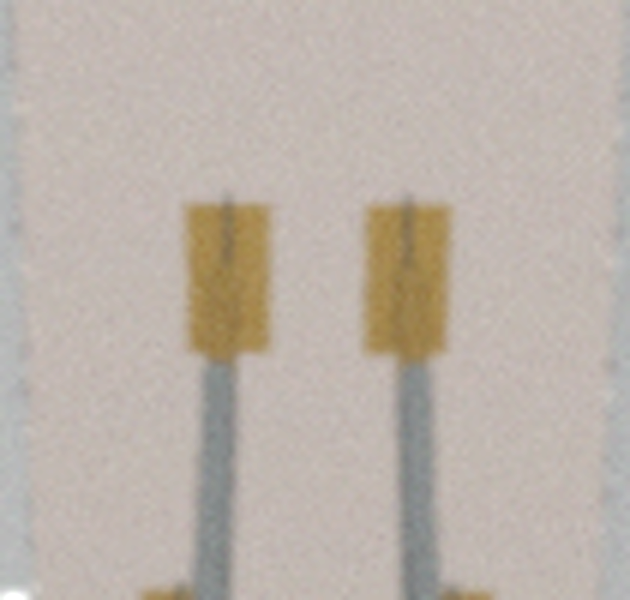

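View pics/x14.png

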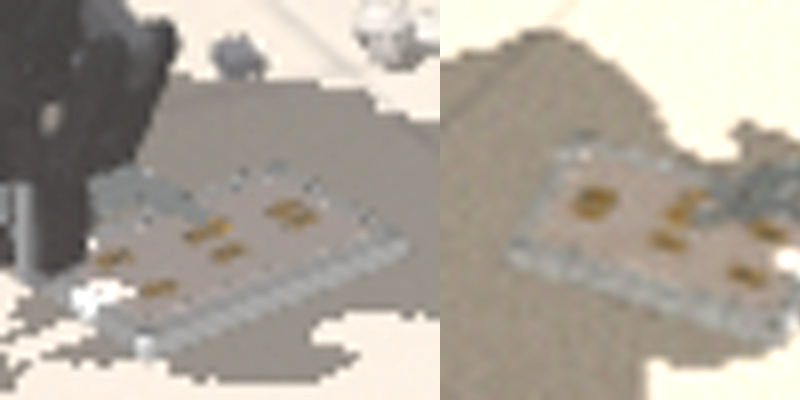

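The tips now cover the pad centre lines in the wrist picture. Measured over bare ceramic, the gap is about 15.0 mm. Lowering 4 mm to the final height.

```bash
python3 -m handwheel '[{"jaw":0.275,"delta_pos":[0,0,-2],"turn":0},{"jaw":0.275,"delta_pos":[0,0,-2],"turn":0},{"jaw":0.275,"delta_pos":[0,0,0],"turn":0},{"jaw":0.275,"delta_pos":[0,0,0],"turn":0},{"jaw":0.275,"delta_pos":[0,0,0],"turn":0}]'
python3 look.py 15
python3 - <<'E'
from tips import *
for cam,f0 in (('side','sd15'),('scene','sc15')):
  im=cv2.imread('pics/%s.png'%f0); x,y=((310,218),(335,185))[cam=='scene']
  cv2.imwrite('pics/%sq.png'%f0,cv2.resize(im[y:y+30,x:x+40],(800,600),interpolation=cv2.INTER_CUBIC))
  s=sense(); y=np.deg2rad(14.1); f=np.array([np.cos(y),np.sin(y),0]); l=np.array([-f[1],f[0],0])
  for h in (.0107,.0127,.0147):
    m=s['ee_pos']+.0759*f-.00067*l; m[2]=s['ee_pos'][2]-h
    b=np.array([m+.0075*l,m-.0075*l])
    print(cam,h,'tips',proj(cam,b-f*.0035+[0,0,.003]).round(1).tolist())
c=c_at(s['ee_pos'],s['tcp_rot']); print('tip in wrist zoom',(proj('w',[b[0]+[0,0,.002],b[1]+[0,0,.002]],c)-[270,50])*6)
E
```

```text
t: 13.8
ee_pos: [0.4775, -0.1471, 0.0258]
tcp_rot: [-180.0, -0.0, -75.9]
force: [0.1, 0.7, -0.9]
opening: 0.276
13.8 [ 0.47754709 -0.1471055   0.02581176] [-1.79997285e+02 -2.23857493e-03 -7.59168078e+01] [ 0.14293884  0.71958164 -0.85694733] 0.27589319258975753
side 0.0107 tips [[318.9, 232.0], [322.5, 234.2]]
side 0.0127 tips [[318.9, 232.7], [322.5, 234.9]]
side 0.0147 tips [[318.9, 233.4], [322.5, 235.6]]
scene 0.0107 tips [[353.2, 202.4], [354.6, 199.7]]
scene 0.0127 tips [[353.2, 202.8], [354.5, 200.1]]
scene 0.0147 tips [[353.1, 203.2], [354.5, 200.5]]
tip in wrist zoom [[222.56290505 267.5219978 ]
 [410.63290416 267.51062836]]
```

View pics/w15z.png

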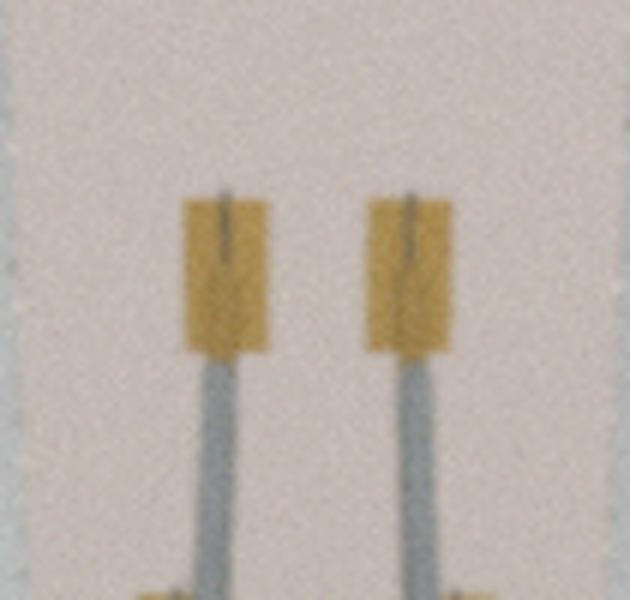

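View pics/sd15q.png

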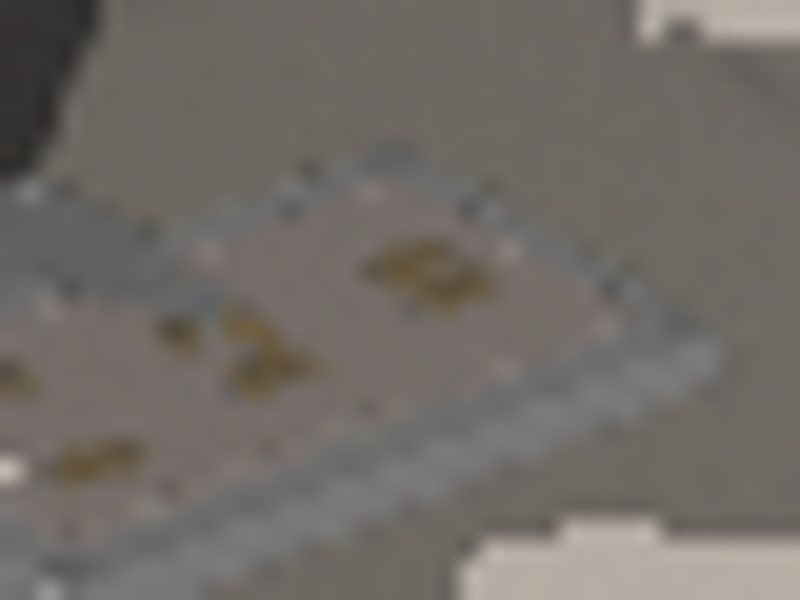

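View pics/sc15q.png

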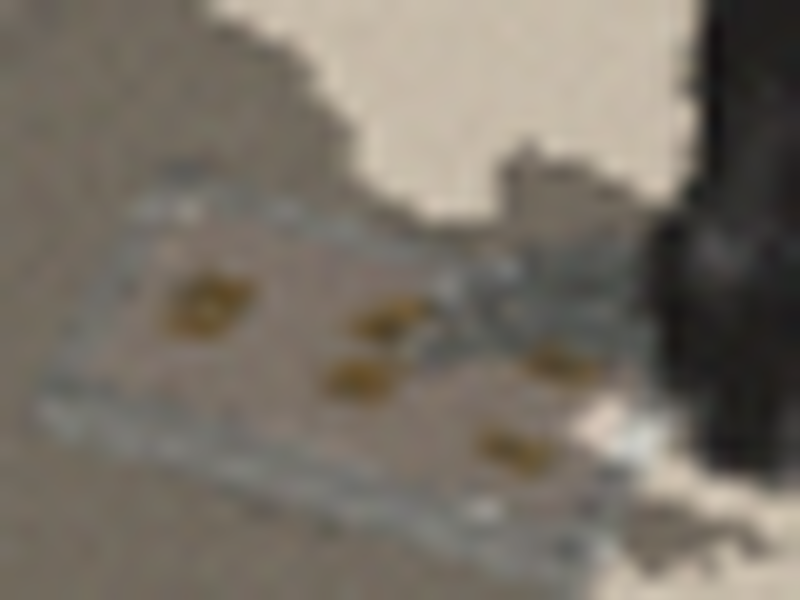

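The side view agrees with a tip height of about 4 mm above the tile, and the lateral and lengthwise errors are about 0.3 mm or less. Holding for more than 3 seconds.

```bash
Z='x'; for i in 1 2 3 4; do python3 -m handwheel '[{"jaw":0.275,"delta_pos":[0,0,0],"turn":0},{"jaw":0.275,"delta_pos":[0,0,0],"turn":0},{"jaw":0.275,"delta_pos":[0,0,0],"turn":0},{"jaw":0.275,"delta_pos":[0,0,0],"turn":0},{"jaw":0.275,"delta_pos":[0,0,0],"turn":0},{"jaw":0.275,"delta_pos":[0,0,0],"turn":0},{"jaw":0.275,"delta_pos":[0,0,0],"turn":0},{"jaw":0.275,"delta_pos":[0,0,0],"turn":0},{"jaw":0.275,"delta_pos":[0,0,0],"turn":0},{"jaw":0.275,"delta_pos":[0,0,0],"turn":0}]'; done
python3 look.py 16
```

```text
t: 14.95
ee_pos: [0.4775, -0.1471, 0.0258]
tcp_rot: [-180.0, -0.0, -75.9]
force: [0.5, -0.6, -0.9]
opening: 0.277
t: 15.95
ee_pos: [0.4775, -0.1471, 0.0258]
tcp_rot: [180.0, 0.0, -75.9]
force: [0.3, -0.5, -0.5]
opening: 0.277
t: 16.95
ee_pos: [0.4775, -0.1471, 0.0258]
tcp_rot: [180.0, -0.0, -75.9]
force: [0.5, -0.2, -1.5]
opening: 0.277
t: 17.95
ee_pos: [0.4775, -0.1471, 0.0258]
tcp_rot: [-180.0, 0.0, -75.9]
force: [0.0, 0.4, -0.9]
opening: 0.276
17.95 [ 0.47751153 -0.14706829  0.02577713] [-1.79999990e+02  3.47302093e-03 -7.59175396e+01] [ 0.01151972  0.3960932  -0.92498135] 0.2756027924211833
```

View pics/w16z.png

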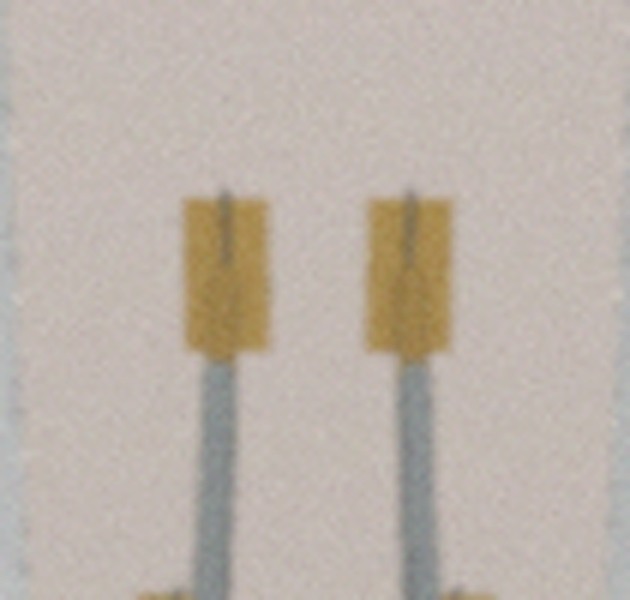

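Nothing moved over those 4 s. The tips still cover the pad centre lines at zoom x≈224 and x≈410, and the force is only the tweezers' weight. Handing in.

```bash
python3 -c "
from rig import *
print(hand_in())"
```

```text
the job is handed in; nothing more can be done
None
```

I switched the tweezers on in the dock, lifted them out by the grips, and handed in at about 18 s. They are still held over the middle pads of the white board.

- **Rocker:** I pressed its tail end until it stopped firmly at 57.6 mm with about 8 N. A later picture showed the head end standing higher. I did not see any sign on the screen, so "on" rests on those two checks.
- **Position:** each tip is within about 0.3 mm of the middle of its own pad, judged from the wrist picture.
- **Height:** the tips are about 4 mm above the tile, give or take about 1.5 mm. The side view agreed with this at the final pose, and the scene view had agreed 9 mm higher up. The force reading showed only the tweezers' weight, so nothing was touching.
- **Gap:** about 15.0 mm, measured from the wrist picture over bare ceramic. I held it for 4 s and neither the pose nor the opening changed.

**Disagreements:**
- The gripper opening (0.276, about 23.5 mm if it scales evenly) would suggest a gap nearer 14 mm. I trusted the picture, because its scale matched the 9 mm pad pair.
- The tweezers sit about 2.5 mm higher in the grip than the dock geometry predicted, apparently from a small slip during the lift. I used the measured height instead.

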